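Refit the tray sealer's well cover and lock its quarter-turn fastener

ROBOT

A 6-joint arm with a two-finger parallel gripper is mounted at the origin on a cart in front of the work surface, level with it; the furniture and walls round the work are solid. World frame = base frame: x ahead of the robot, y to its left, z up, the work surface at z = 0. Lengths are in m, angles in rad, forces in N, time in s.
With the tool pointing down it reaches from about 0.325 to 0.9 m from the base axis. Payload 6.1 kg.
Tool frame: the origin (TCP) lies at the very end of the fingers, on their centre line; the grasp point (between the pads) lies 19 mm behind it; z points along the fingers, y is the direction in which the jaws open and shut (so a half turn about z gives the same grasp; the last joint's range is limited). The gripper opens to 87 mm and grips with 3 to 60 N. Pads are 19 mm wide; open, the fingers measure 117 mm over their backs; the gripper's body (75 mm by 190 mm) begins 51 mm behind the grasp point.
Start: joints at [1.016, 0.22, 1.526, -0, 1.395, -0.126], TCP at [0.26, 0.568, 0.223] pointing down, gripper open.
Joint ranges: [-2.98, 2.98], [-0.91, 2.08], [0.09, 2.57], [-1.24, 4.39], [0.2, 2.65], [-2.68, 2.68]. Speed limits (rad/s): [2.57, 2.57, 3.01, 3.14, 3.14, 3.14].

INTERFACE

Orientations are given as [roll, pitch, yaw] about the fixed x, y, z axes, in that order (R = Rz(yaw) Ry(pitch) Rx(roll)).
In Python, from cell import read_state, eyes, manip gives the robot as it stands.
- The arm moves only by the tool drive_tool, never from a script. Its arguments are lists of equal length, an entry for each row: "travel": the shift along the world's x, y, z in m, a list of three; "rot": the turn, a rotation vector about the world's x, y, z in rad, a list of three. A call has 1 to 5 rows; each row is the pose to reach, as a shift and turn from the pose commanded when the call began; what a row does not reach only later rows make up. A row lasts 1/8 s, in which the tool goes at most 62.5 mm and 10.7 degrees, less where a joint would pass 70% of its speed; a pose out of reach is approached as far as the arm can. A call with a gripper value outside its range is refused whole. "gripper" is the gripper's target within -1 to 1 (fully open at 1, half-way at 0, shut at -1), set as the call begins (left out, the last holds). The fingers move at their own pace and stop on an object; the grip force is fixed at half the most. Time passes only in rows, so rows that repeat a pose let the fingers close. It gives the time, the measured TCP pose, the force and the opening at its end, in the units of the state.
- read_state(): the state, without advancing time (a new reading comes with each control period).
- eyes.snapshot(name): name is "scene" or "top" or "wrist"; returns a dict with "color" (420x560x3 uint8, blue, green, red), "fx", "fy", "cx", "cy" (pixels), "extrinsics" (4x4, takes a point from camera to world coordinates). Camera axes: x right, y up, looking along -z (the intrinsics and any distortion apply to the point x, -y, -z); pixel columns grow to the right and rows downward; lengths in m; the calibration is good to about 2 mm. A picture is of the moment at which its call begins. There is no depth.
- manip.finish_job(): hands the job in, once; it reports no verdict.
Trained networks look in a picture, given as the dict that the camera call returned (one of the last four; its "shot" number tells which), for a name from the list of things; names that differ only in an ending like _2 or _b are one class to them, and where a whole thing is asked for, a point or a joint stands for the part that bears it (a point fixed in the world has none). Each returns a list of dicts, best first, with "score" (0 to 1); they miss things now and then, are a little off and sometimes report something else, mostly with a low value. They report only what shows in the picture. A call takes as long as a camera call. They do not tell look-alikes from the thing itself.
- eyes.search_frame(picture, label): "xyz" ([x, y, z] in m, in the coordinates of the camera as it stood for that picture, good to about 4 mm: the middle of the surface that is visible of it).
- eyes.outline_of(picture, label): "mask" (420x560 bool, what is visible of it).
The state is a dict: "time": time; "joint_positions": joint angles; "dq": joint speeds; "joint_torque": joint torques, N m; "ee_pos": TCP position; "ee_rot": TCP orientation; "ft_force": force on the tool from outside, world axes, zero at the start; "wrist_torque": the same for the moment, N m; "width": finger opening in m.
Only numpy, scipy, OpenCV 4.12 (cv2) and the standard library are available. Lean on these libraries where they do the work, as an engineer would, in place of code of your own. Each camera call takes 0.05 s, during which the arm holds its last target. There are 200 camera calls.

TASK

The drive well of the tray sealer is still open after cleaning. Set its loose steel cover over the well's upstand until it sits fully home, then press the cover's wing fastener down against its spring and turn it clockwise a quarter turn until it springs up into its locked detent. Feel your way, without forcing anything or pressing the fastener until its spring bottoms, and leave the other things on the table where they are.

Things in the scene. Friction and masses are not known exactly. Their poses are not given: they have to be found in the camera images.
- wing_grip (a point): Centre of the black wing grip on the loose steel cover: upright bar 46 long (x), 12 thick, 26 tall, on a black disc 40 wide whose top is 13 below this point and can take the fingertips. 60 above the table as the cover lies there. On the same stem, parallel to the wing, a cross bar 40 x 8 x 6 tall, its top 44 below this point. Cover with fastener: 0.29 to 0.45 kg, lifted by the wing.
- cover_seat (a point): Centre of the underside of the cover's plate, the face that lands on the rim; x along the 130 side, z up. Folded steel lid 130 x 110 outside, plate 4 thick, skirt 26 deep, inside 125 x 105. A half turn makes no difference. 34 below wing_grip while the fastener is unpressed; plate top 4 above.
- well_rim (a point): Centre of the rim of the upstand round the open drive well on the sealer; x along its long side, z up. Upstand 123 (x) x 103 outside, 28 tall, outer top edge bevelled 3 in, 5 down. The cover is home when cover_seat meets this point, long sides parallel. A keeper plate 9.5 below the rim has a slot 44 x 10.8 for the cross bar; it was set by hand, its slot 0.2 to 0.5 rad off x, unmeasured.
- fastener_press (a joint): Depth the fastener is pressed into the cover against its spring, m: 0 up, 0.010 bottomed (23 N), which over-presses it. 3 N to start, 2 N more per mm. With the cover home it turns only if pressed at least 0.0065 (16 N), the cross bar then clears the keeper's ledges; in the locked detent, a groove 3 mm deep at right angles to the slot, it stands at 0.0035.
- fastener_turn (a joint): Angle of wing and cross bar relative to the cover, rad, clockwise from above positive: 0 along the 130 side. Friction 0.03 N m. The bar enters the keeper's slot only within 0.06 rad of it, else it lands on the keeper and the cover stands 6 mm proud. Locked is 1.57 on from the slot; the keeper's hard stops end the turn 0.07 before the slot and 0.07 past locked; keep under 0.6 N m.
- sealer: Fixed tray sealer, 290 x 296, white deck 52 above the table, blue frame on its left half, heat-seal head standing up (to 250) behind that, console behind the well. Origin under the middle of its base, x to its far side. well_rim lies at (-62, -80, 80) on it.
- cover: The loose steel cover with its fastener; origin at the centre of its open underside, 26 below cover_seat, same axes.
- fish_sauce_tin: Bystander: tin, 57 diameter, 72 tall; origin under its middle.
- tape_roll: Bystander: roll of tape lying flat, 93 diameter, 48 tall; origin under its middle.
- pepper_shaker: Bystander: clear shaker with a dark lid, 70 wide, 110 tall; origin under its middle.
Things that resemble listed ones, but are neither listed nor needed, are in the scene too. There is more than one size of the cover; the job needs the larger.

How it is judged:
By the outcome, as a careful person would: the job done as asked, in the order asked, and still so for the second after the job is handed in, with the robot touching nothing.
It also fails if it takes over 72 s, if anything falls off the work surface, if the arm or the gripper's body presses on something with over 40 N, if the wrist force passes 120 N, or if a joint passes its speed limit or range.

## Working session

There is one attempt and no reset: what is moved stays moved. The work goes in short steps, Python scripts to look and compute and a tool call to move; the robot and the scene stay as the last step left them, time stands still between calls to the robot, and variables do not carry over. Pictures are saved under pics/ and viewed, about 8 in all and at most 12, crops included, and the job is handed in when it is done.

Besides the shell and the picture viewer there is one more tool, called after ">>>" by a JSON object that holds its "method" and its "body", one argument or row to a line. drive_tool: Moves the arm, as the interface text tells. Its arguments: {"type":"object","properties":{"travel":{"type":"array"},"rot":{"type":"array"},"gripper":{"type":"number"}},"required":["travel","rot"]}

```bash
mkdir -p pics; cat > h.py <<'E'
import numpy as np, cv2
from cell import read_state, eyes, manip
def snap(n): return eyes.snapshot(n)
def proj(p,P):
    E=np.linalg.inv(np.array(p["extrinsics"])); c=E[:3,:3]@np.array(P)+E[:3,3]
    return np.array([p["cx"]+p["fx"]*c[0]/-c[2], p["cy"]-p["fy"]*c[1]/-c[2]])
def ray(p,u,v):
    E=np.array(p["extrinsics"]); d=E[:3,:3]@np.array([(u-p["cx"])/p["fx"],-(v-p["cy"])/p["fy"],-1.0])
    return E[:3,3],d/np.linalg.norm(d)
def onz(p,u,v,z):
    o,d=ray(p,u,v); return o+d*(z-o[2])/d[2]
def w(p,xyz):
    E=np.array(p["extrinsics"]); return E[:3,:3]@np.array(xyz)+E[:3,3]
def tri(rs):
    A=np.zeros((3,3));b=np.zeros(3)
    for o,d in rs:
        M=np.eye(3)-np.outer(d,d);A+=M;b+=M@o
    return np.linalg.solve(A,b)
E
python3 - <<'E'
from h import *
s=read_state(); print(s)
for n in ("top","scene"):
    p=snap(n); print(n,{k:p[k] for k in p if k not in("color","extrinsics")},np.round(p["extrinsics"],3).tolist())
    cv2.imwrite(f"pics/{n}.png",p["color"])
    for l in ("wing_grip","cover_seat","well_rim","cover","sealer","fish_sauce_tin","tape_roll","pepper_shaker"):
        for r in eyes.search_frame(p,l): P=w(p,r["xyz"]); print(l,round(r["score"],2),P.round(3),proj(p,P).round(0))
a=cv2.imread("pics/top.png");b=cv2.imread("pics/scene.png")
E
```

```text
{'time': 0.0, 'joint_positions': array([ 1.01589511e+00,  2.21244262e-01,  1.52761265e+00, -1.35507390e-05,
        1.39471606e+00, -1.26129377e-01]), 'dq': array([-0.00114507, -0.00186414,  0.00038733, -0.00011471,  0.00206148,
       -0.00021072]), 'joint_torque': array([-2.68959819e-03, -4.94624555e+01, -3.87370384e+01,  6.95968140e-02,
        5.72779414e-02, -1.69198825e-04]), 'ee_pos': array([0.25953622, 0.56787241, 0.22142522]), 'ee_rot': array([-3.13962638e+00, -2.35884690e-04,  2.71282297e+00]), 'ft_force': array([ 0.49534601, -0.07843888, -0.10092293]), 'wrist_torque': array([ 0.04084936, -0.03033945,  0.07265903]), 'width': 0.0868249855272363}
top {'fx': 405.9742515962466, 'fy': 405.9742515962466, 'cx': 286.8084889130498, 'cy': 211.92818316465892, 'shot': 1} [[0.014, 0.997, -0.078, 0.482], [-1.0, 0.014, 0.007, 0.013], [0.008, 0.077, 0.997, 1.338], [0.0, 0.0, 0.0, 1.0]]
wing_grip 0.55 [ 0.37  -0.351  0.043] [398. 281.]
wing_grip 0.52 [ 0.536 -0.283  0.06 ] [377. 227.]
cover_seat 0.88 [ 0.37  -0.353  0.021] [396. 280.]
cover_seat 0.81 [ 0.536 -0.278  0.027] [374. 228.]
cover
[... 398 characters left out ...]
 [0.395 0.358 0.1  ] [169. 271.]
scene {'fx': 426.73472094689595, 'fy': 426.73472094689595, 'cx': 279.03290904317754, 'cy': 201.7157150217173, 'shot': 2} [[0.89, 0.32, -0.324, 0.171], [-0.456, 0.624, -0.634, -0.816], [-0.001, 0.713, 0.702, 0.956], [0.0, 0.0, 0.0, 1.0]]
wing_grip 0.66 [ 0.369 -0.359  0.048] [265. 330.]
cover_seat 0.88 [ 0.366 -0.367  0.023] [266. 339.]
cover_seat 0.87 [ 0.524 -0.298  0.029] [309. 289.]
well_rim 0.77 [0.566 0.064 0.063] [263. 189.]
cover 0.98 [ 0.522 -0.294  0.029] [308. 288.]
cover 0.85 [ 0.366 -0.365  0.024] [265. 338.]
cover 0.31 [ 0.534 -0.29   0.061] [312. 278.]
sealer 0.74 [0.564 0.066 0.063] [262. 189.]
pepper_shaker 0.77 [0.389 0.344 0.077] [179. 152.]
```

View pics/top.png

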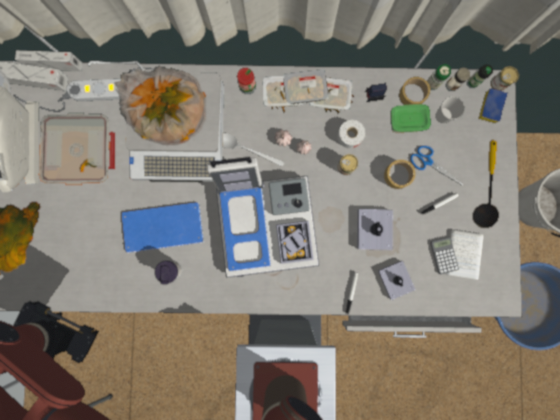

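View pics/scene.png

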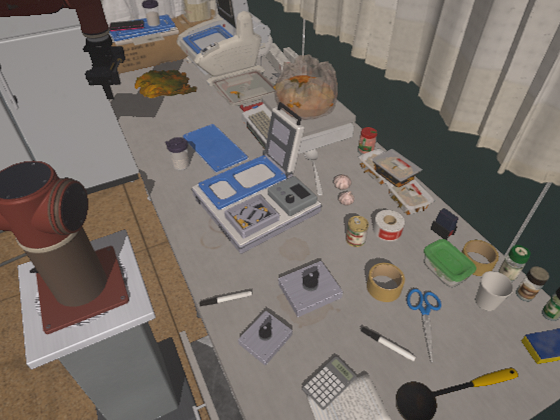

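Candidates for the cover: plate with knob at top px (375,229) and a smaller one at (396,279), also in scene at (309,288) and (265,338). By description it is the larger, (375,229). The well is at about (295,242). I'll check the choice in a close crop, work out the wrist camera mount and start towards the well.

```bash
python3 - <<'E'
from h import *
from scipy.spatial.transform import Rotation as R
s=read_state(); p=snap("wrist"); T=np.eye(4);T[:3,:3]=R.from_euler("xyz",s["ee_rot"]).as_matrix();T[:3,3]=s["ee_pos"]
print(np.round(np.linalg.inv(T)@np.array(p["extrinsics"]),3), p["fx"],p["cx"],p["cy"])
t=snap("top"); print(onz(t,295,242,0.08))
for l in ("cover",):
    for r in eyes.outline_of(t,l):
        m=r["mask"].astype(np.uint8); c=cv2.minAreaRect(np.argwhere(m)[:,::-1].astype(np.float32)); print(l,r["score"],m.sum(),c)
sc=snap("scene")["color"][230:375,220:360]; tt=t["color"][200:310,260:420]
cv2.imwrite("pics/crop.png",np.hstack([cv2.resize(sc,(480,497),interpolation=2)[:440],cv2.resize(tt,(320,220))[:220].repeat(2,0)]))
E
```

```text
[[ 0.     0.963  0.27   0.074]
 [ 1.    -0.001  0.    -0.   ]
 [ 0.     0.27  -0.963 -0.164]
 [ 0.     0.     0.     1.   ]] 312.71883454819783 285.4668656888239 208.33681126747572
[ 0.48670743 -0.02290478  0.08      ]
cover 0.84 902 ((395.5862121582031, 278.9655456542969), (33.4251594543457, 27.85430145263672), 68.19859313964844)
cover 0.7 513 ((167.5, 271.5), (23.0, 27.0), 90.0)
cover 0.66 1426 ((374.5, 229.0), (40.0, 35.0), 90.0)
```

>>> {"method": "drive_tool", "body": {
  "travel": [
    [0.01,-0.03,0.04],
    [0.03,-0.08,0.08],
    [0.05,-0.13,0.11],
    [0.07,-0.18,0.13],
    [0.09,-0.23,0.14]
  ],
  "rot": [
    [0,0,-0.1],
    [0,0,-0.2],
    [0,0,-0.35],
    [0,0,-0.5],
    [0,0,-0.65]
  ]
}}

```text
time: 1.72
ee_pos: [0.3506, 0.337, 0.3646]
ee_rot: [3.138, -0.0, 2.058]
ft_force: [-0.1, -0.1, -0.5]
width: 0.0867
```

View pics/crop.png

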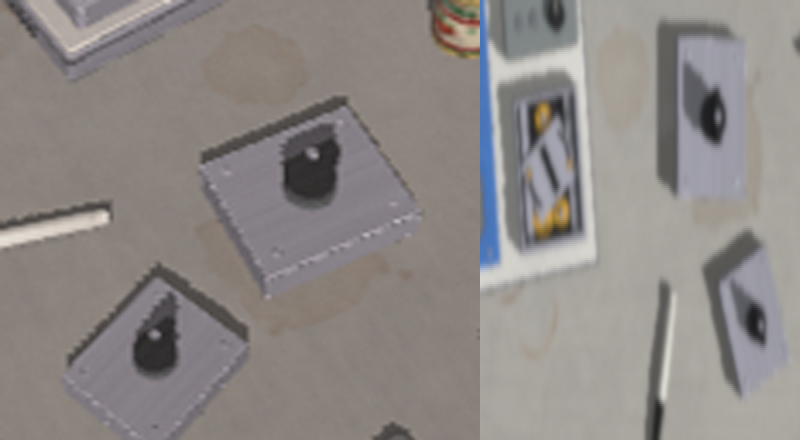

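The crop confirms it: the large cover is at left-crop (310,190), the small one at (155,355). The well shows a tilted keeper with a black slot. Next I move over the well, wrist yaw to about pi.

>>> {"method": "drive_tool", "body": {
  "travel": [
    [0.02,-0.05,-0.01],
    [0.04,-0.1,-0.02],
    [0.06,-0.15,-0.03],
    [0.08,-0.2,-0.04],
    [0.09,-0.25,-0.05]
  ],
  "rot": [
    [0,0,0.18],
    [0,0,0.36],
    [0,0,0.54],
    [0,0,0.72],
    [0,0,0.9]
  ]
}}

```text
time: 2.35
ee_pos: [0.4388, 0.0962, 0.3143]
ee_rot: [3.141, 0.001, 2.88]
ft_force: [0.6, 0.1, 0.4]
width: 0.0869
```

>>> {"method": "drive_tool", "body": {
  "travel": [
    [0.01,-0.04,-0.02],
    [0.02,-0.08,-0.04],
    [0.02,-0.11,-0.06],
    [0.02,-0.11,-0.06],
    [0.02,-0.11,-0.06]
  ],
  "rot": [
    [0,0,0.1],
    [0,0,0.18],
    [0,0,0.18],
    [0,0,0.18],
    [0,0,0.18]
  ]
}}

```text
time: 2.98
ee_pos: [0.4586, -0.0117, 0.2551]
ee_rot: [3.141, 0.001, 3.054]
ft_force: [-0.4, 0.3, 0.1]
width: 0.0869
```

```bash
python3 - <<'E'
from h import *
s=read_state(); print(s["ee_pos"],s["ee_rot"],s["time"])
p=snap("wrist"); import pickle; pickle.dump(p,open("well1.pkl","wb"))
cv2.imwrite("pics/well1.png",cv2.resize(p["color"],(800,600),interpolation=cv2.INTER_CUBIC))
for r in eyes.search_frame(p,"well_rim"): print(r["score"],w(p,r["xyz"]))
E
```

```text
[ 0.4585787  -0.01168389  0.25509454] [3.14113049e+00 8.09545868e-04 3.05408541e+00] 2.975
0.78 [0.47873467 0.05284679 0.05618012]
```

View pics/well1.png

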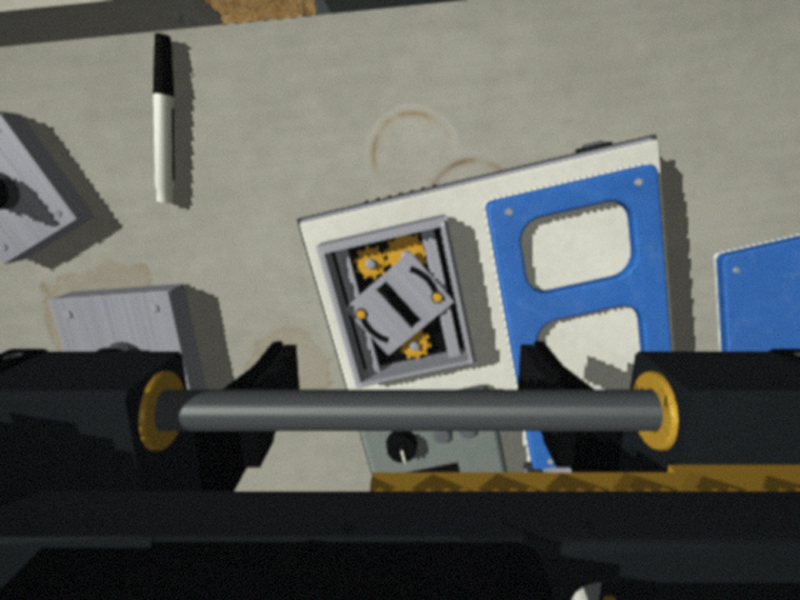

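The picture shows the well's upstand with corners near (319,243), (447,216), (474,358), (356,385). The keeper's slot runs from about (380,278) to (412,322). I'll take a closer second view with the well moved up, clear of the fingers.

>>> {"method": "drive_tool", "body": {
  "travel": [
    [0.02,-0.005,-0.03],
    [0.035,-0.01,-0.06],
    [0.035,-0.01,-0.06],
    [0.035,-0.01,-0.06]
  ],
  "rot": [
    [0,0,0.05],
    [0,0,0.05],
    [0,0,0.05],
    [0,0,0.05]
  ]
}}

```text
time: 3.58
ee_pos: [0.4937, -0.0215, 0.1957]
ee_rot: [-3.142, 0.001, 3.105]
ft_force: [0.5, -0.3, -0.2]
width: 0.0868
```

```bash
python3 - <<'E'
from h import *
import pickle
p=snap("wrist"); pickle.dump(p,open("well2.pkl","wb"))
q=pickle.load(open("well1.pkl","rb"))
c1=cv2.resize(q["color"][140:280,210:340],None,fx=3,fy=3,interpolation=2)
c2=cv2.resize(p["color"][60:260,180:380],None,fx=2,fy=2,interpolation=2)
print(read_state()["ee_pos"])
o=np.zeros((600,800,3),np.uint8); o[:420,:390]=c1; o[:400,400:800]=c2; cv2.imwrite("pics/well2.png",o)
E
```

```text
[ 0.49392441 -0.02165137  0.19614741]
```

View pics/well2.png

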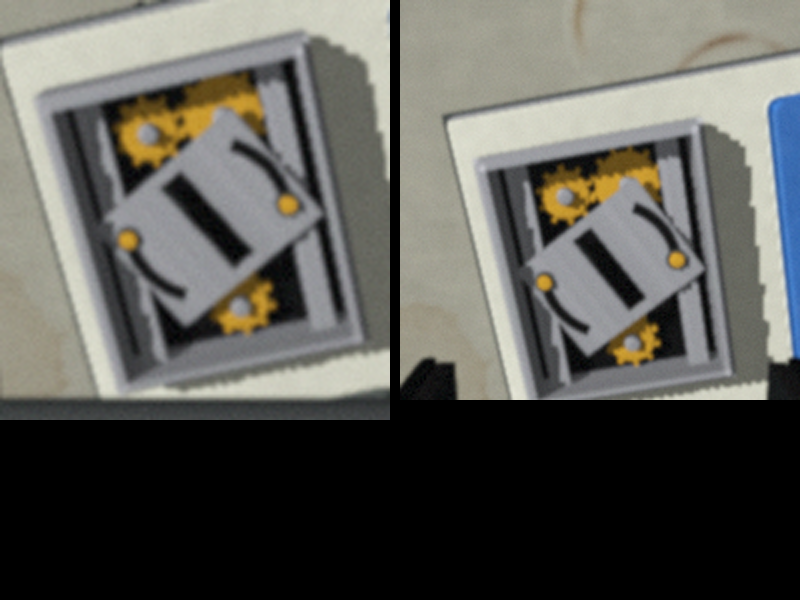

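The crops show the rim and slot clearly. I'm triangulating the rim and slot corners picked in both views.

```bash
python3 - <<'E'
from h import *
import pickle
a=pickle.load(open("well1.pkl","rb"));b=pickle.load(open("well2.pkl","rb"))
A=lambda c,r:(210+c/3,140+r/3); B=lambda c,r:(180+(c-400)/2,60+r/2)
def T(x,y): return tri([ray(a,*A(*x)),ray(b,*B(*y))])
S=[((161,181),(575,237)),((182,173),(593,230)),((253,257),(645,297)),((235,268),(628,308))]
C=[((38,97),(478,162)),((305,36),(700,122)),((365,345),(733,375))]
for x,y in C: print("rim",T(x,y).round(4),onz(a,*A(*x),.0775).round(4),onz(b,*B(*y),.0775).round(4))
for f,g,k in((a,A,0),(b,B,1)):
    P=np.array([onz(f,*g(*s[k]),.0705) for s in S])
    d=(P[2]+P[3]-P[0]-P[1])/2; print("slot",P.mean(0).round(4),np.linalg.norm(d).round(4),np.arctan2(d[1],d[0]))
    m=P.mean(0)
    Q=np.array([onz(f,*g(*c[k]),.0775) for c in C]); e=Q[2]-Q[1]; h=Q[1]-Q[0]
    print("rim ctr",((Q[0]+Q[2])/2).round(4),"long",np.linalg.norm(e),np.arctan2(e[1],e[0]),"short",np.linalg.norm(h),np.arctan2(h[1],h[0])+np.pi/2)
m=[np.mean([A(*s[0]) for s in S],0),np.mean([B(*s[1]) for s in S],0)]
print(tri([ray(a,*m[0]),ray(b,*m[1])]))
# model overlay for checks
c=np.array([*((Q[0]+Q[2])/2)[:2]])
E
```

```text
rim [ 0.4361 -0.0829  0.0589] [ 0.4334 -0.0792  0.0775] [ 0.4351 -0.0787  0.0775]
rim [0.4215 0.0208 0.0637] [0.4199 0.0195 0.0775] [0.4216 0.0191 0.0775]
rim [0.5366 0.0337 0.088 ] [0.5422 0.0353 0.0775] [0.5404 0.0355 0.0775]
slot [ 0.4878 -0.0219  0.0705] 0.0444 0.5920953097854493
rim ctr [ 0.4878 -0.022   0.0775] long 0.12325959001750048 0.12850655464020883 short 0.09964663164397085 3.277716483665839
slot [ 0.487  -0.022   0.0705] 0.0417 0.602316774403628
rim ctr [ 0.4877 -0.0216  0.0775] long 0.11992602752051516 0.13647280494732714 short 0.09876551444350146 3.278833921403751
[ 0.48488402 -0.02185742  0.07908511]
```

The well is at (0.4875, -0.022), yaw about 0.133. The slot yaw is about 0.597, so 0.46 CCW of the well, within the stated range. The sizes check out. Next I look at the cover.

>>> {"method": "drive_tool", "body": {
  "travel": [
    [0.02,-0.03,0.04],
    [0.04,-0.08,0.05],
    [0.06,-0.13,0.05],
    [0.08,-0.18,0.05],
    [0.09,-0.23,0.05]
  ],
  "rot": [
    [0,0,0],
    [0,0,0],
    [0,0,0],
    [0,0,0],
    [0,0,0]
  ]
}}

```text
time: 4.25
ee_pos: [0.5845, -0.2536, 0.2467]
ee_rot: [-3.14, 0.003, 3.105]
ft_force: [0.5, 0.3, 0.4]
width: 0.0874
```

>>> {"method": "drive_tool", "body": {
  "travel": [
    [0.01,-0.03,0.0],
    [0.01,-0.03,0.0],
    [0.01,-0.03,0.0]
  ],
  "rot": [
    [0,0,0],
    [0,0,0],
    [0,0,0]
  ]
}}

```text
time: 4.62
ee_pos: [0.5935, -0.2814, 0.2456]
ee_rot: [-3.141, 0.001, 3.105]
ft_force: [-0.7, 0.1, -0.3]
width: 0.087
```

```bash
python3 - <<'E'
from h import *
import pickle
p=snap("wrist"); pickle.dump(p,open("cov1.pkl","wb")); print(read_state()["ee_pos"])
for l in("wing_grip","cover_seat"):
  for r in eyes.search_frame(p,l): P=w(p,r["xyz"]);print(l,r["score"],P,proj(p,P))
cv2.imwrite("pics/cov1.png",cv2.resize(p["color"][0:250,120:420],(800,667),interpolation=2)[:600])
E
```

```text
[ 0.59344764 -0.28103321  0.2454264 ]
wing_grip 0.58 [ 0.52812638 -0.28498302  0.04783749] [280.73276165 128.66094711]
wing_grip 0.46 [ 0.52431472 -0.2804501   0.03165806] [284.6949322  124.79645338]
cover_seat 0.85 [ 0.52188281 -0.2826629   0.03151895] [282.71844418 122.7063037 ]
cover_seat 0.68 [ 0.40387011 -0.35180672  0.0227307 ] [215.30206567  13.04783785]
```

View pics/cov1.png

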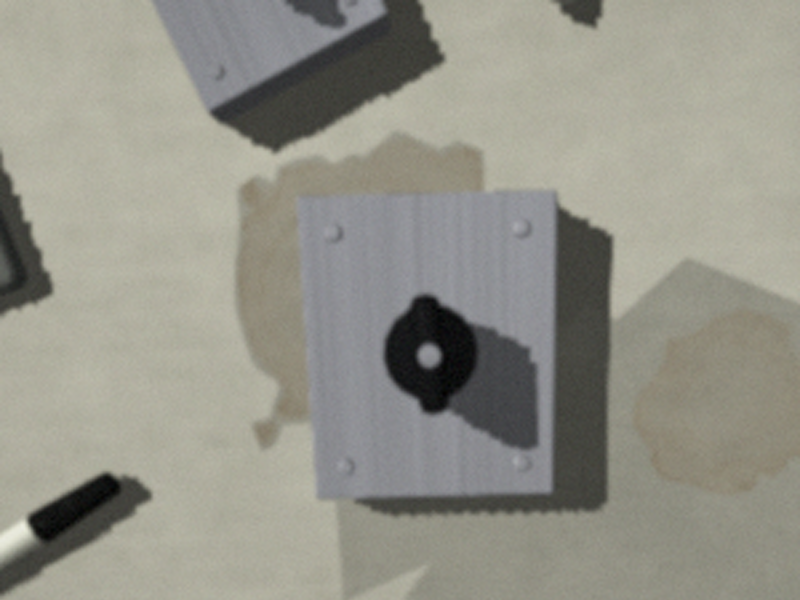

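The cover plate has corners at crop (300,198), (556,191), (551,492), (319,498), with the wing from (425,298) to (433,408) and its hub at (428,356).

```bash
python3 - <<'E'
from h import *
import pickle
p=pickle.load(open("cov1.pkl","rb")); g=lambda c,r:(120+c*.375,r*.375)
Q=np.array([onz(p,*g(*c),.030) for c in((300,198),(556,191),(551,492),(319,498))]); print(Q.round(4))
print("ctr",Q.mean(0)); L=lambda v:(np.linalg.norm(v).round(4),np.arctan2(v[1],v[0]).round(3))
print(L(Q[3]-Q[0]),L(Q[2]-Q[1]),L(Q[1]-Q[0]),L(Q[2]-Q[3]))
V=np.array([onz(p,*g(*c),.030) for c in((333,233),(521,228),(521,463),(345,467))]);print("rivets",V.mean(0),L(V[3]-V[0]),L(V[2]-V[1]),L(V[1]-V[0]),L(V[2]-V[3]))
W=[onz(p,*g(*c),.070) for c in((425,298),(433,408),(428,356))]; print(np.round(W,4),L(W[1]-W[0]))
t=snap("top"); s=snap("scene")
for l in ["wing_grip","cover"]:
  for f in(t,s):
    for r in eyes.search_frame(f,l):
      P=w(f,r["xyz"]); 
      if np.linalg.norm(P[:2]-Q.mean(0)[:2])<.06: print(l,P.round(4),r["score"],proj(f,P))
      
E
```

```text
[[ 0.4674 -0.337   0.03  ]
 [ 0.4686 -0.2292  0.03  ]
 [ 0.5973 -0.2315  0.03  ]
 [ 0.5962 -0.3388  0.03  ]]
ctr [ 0.53234245 -0.28413777  0.03      ]
(np.float64(0.1288), np.float64(-0.014)) (np.float64(0.1287), np.float64(-0.017)) (np.float64(0.1078), np.float64(1.56)) (np.float64(0.1074), np.float64(1.561))
rivets [ 0.53241578 -0.2847996   0.03      ] (np.float64(0.1005), np.float64(-0.017)) (np.float64(0.1007), np.float64(-0.011)) (np.float64(0.08), np.float64(1.559)) (np.float64(0.0807), np.float64(1.557))
[[ 0.5106 -0.2853  0.07  ]
 [ 0.553  -0.2839  0.07  ]
 [ 0.5325 -0.2851  0.07  ]] (np.float64(0.0424), np.float64(0.034))
wing_grip [ 0.5284 -0.2937  0.0627] 0.64 [310.8503261  279.61078975]
cover [ 0.543  -0.2486  0.029 ] 0.59 [364.59366295 225.57307646]
cover [ 0.5218 -0.2977  0.0279] 0.86 [308.71710673 289.67611683]
```

Cover centre (0.5325, -0.2845), yaw about -0.012, and the wing is nearly along it. Sizes agree (129 x 107.5). I'll descend over the wing.

>>> {"method": "drive_tool", "body": {
  "travel": [
    [-0.03,-0.002,-0.03],
    [-0.061,-0.0035,-0.06],
    [-0.061,-0.0035,-0.1],
    [-0.061,-0.0035,-0.14],
    [-0.061,-0.0035,-0.16]
  ],
  "rot": [
    [0,0,0.03],
    [0,0,0.03],
    [0,0,0.03],
    [0,0,0.03],
    [0,0,0.03]
  ]
}}

```text
time: 5.7
ee_pos: [0.531, -0.2847, 0.082]
ee_rot: [3.14, -0.003, 3.134]
ft_force: [0.2, 0.4, 0.3]
width: 0.0874
```

>>> {"method": "drive_tool", "body": {
  "travel": [
    [0,0,-0.015],
    [0,0,-0.025],
    [0,0,-0.033],
    [0,0,-0.033]
  ],
  "rot": [
    [0,0,0],
    [0,0,0],
    [0,0,0],
    [0,0,0]
  ]
}}

```text
time: 6.2
ee_pos: [0.5324, -0.2856, 0.0513]
ee_rot: [3.142, -0.0, 3.135]
ft_force: [0.9, 0.5, 0.4]
width: 0.0871
```

>>> {"method": "drive_tool", "body": {
  "travel": [
    [0,0,0],
    [0,0,0],
    [0,0,0],
    [0,0,0],
    [0,0,0]
  ],
  "rot": [
    [0,0,0],
    [0,0,0],
    [0,0,0],
    [0,0,0],
    [0,0,0]
  ],
  "gripper": -1
}}

```text
time: 6.82
ee_pos: [0.5323, -0.2856, 0.0514]
ee_rot: [-3.142, 0.0, 3.134]
ft_force: [1.3, -0.2, -0.3]
width: 0.0451
```

>>> {"method": "drive_tool", "body": {
  "travel": [
    [0,0,0],
    [0,0,0],
    [0,0,0],
    [0,0,0],
    [0,0,0]
  ],
  "rot": [
    [0,0,0],
    [0,0,0],
    [0,0,0],
    [0,0,0],
    [0,0,0]
  ]
}}

```text
time: 7.45
ee_pos: [0.5323, -0.2854, 0.0514]
ee_rot: [3.141, -0.0, 3.134]
ft_force: [-1.0, 1.6, 0.6]
width: 0.0116
```

>>> {"method": "drive_tool", "body": {
  "travel": [
    [0,0,-0.001],
    [0,0,-0.002],
    [0,0,-0.003],
    [0,0,-0.003]
  ],
  "rot": [
    [0,0,0],
    [0,0,0],
    [0,0,0],
    [0,0,0]
  ]
}}

```text
time: 7.95
ee_pos: [0.5323, -0.2854, 0.0489]
ee_rot: [3.141, -0.0, 3.135]
ft_force: [-3.1, 4.4, 6.6]
width: 0.0119
```

>>> {"method": "drive_tool", "body": {
  "travel": [
    [0,0,0],
    [0,0,0],
    [0,0,0],
    [0,0,0],
    [0,0,0]
  ],
  "rot": [
    [0,0,0.12],
    [0,0,0.24],
    [0,0,0.36],
    [0,0,0.46],
    [0,0,0.46]
  ]
}}

```text
time: 8.57
ee_pos: [0.5323, -0.2853, 0.0489]
ee_rot: [3.141, -0.0, -2.687]
ft_force: [-2.1, 3.8, 6.7]
width: 0.0118
```

```bash
python3 - <<'E'
from h import *
s=read_state(); print(s["ee_pos"],s["ee_rot"],s["ft_force"],s["wrist_torque"],s["joint_positions"])
p=snap("wrist"); t=snap("top"); sc=snap("scene")
o=np.hstack([cv2.resize(p["color"],(560,420)),cv2.resize(t["color"][195:265,340:410],(240,240),interpolation=2).repeat(1,0) if 0 else np.vstack([cv2.resize(t["color"][195:265,340:410],(240,210),interpolation=2),cv2.resize(sc["color"][250:330,260:360],(240,210),interpolation=2)])])
cv2.imwrite("pics/turned.png",o)
E
```

```text
[ 0.53227024 -0.28525187  0.04892495] [ 3.14088466e+00 -3.77040713e-05 -2.68749430e+00] [-2.10163042  3.79888394  6.68541018] [0.90450645 0.51192481 0.04602262] [-6.22665627e-01  3.51388561e-01  1.71370212e+00  3.43537094e-04
  1.07714321e+00 -2.64772318e+00]
```

View pics/turned.png

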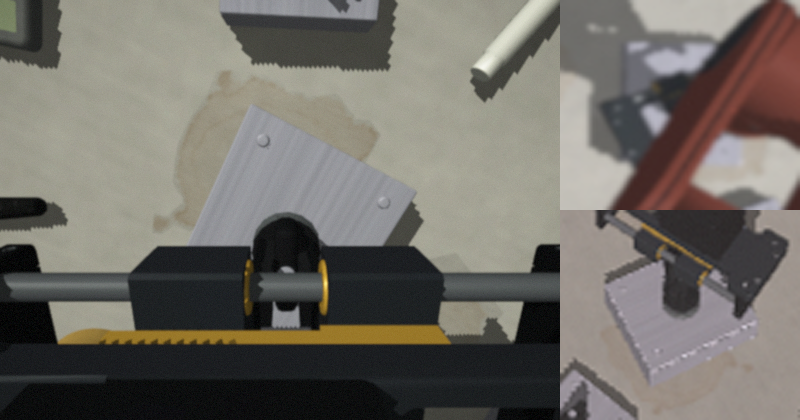

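The picture shows the cover held by the wing, with rivets at (263,140) and (384,203) giving the plate's angle.

```bash
python3 - <<'E'
from h import *
p=snap("wrist")
c=[(263,140),(384,203)]; A,B=[onz(p,*q,.030) for q in c]; d=B-A; y=np.arctan2(d[1],d[0])-np.pi/2
print(A,B,np.linalg.norm(d),y, "ctr",(A+B)/2+.0503*np.array([np.cos(y),np.sin(y),0]))
c=[(249,104),(415,191)]; A,B=[onz(p,*q,.030) for q in c]; d=B-A; print(np.linalg.norm(d),np.arctan2(d[1],d[0])-np.pi/2)
E
```

```text
[ 0.48103148 -0.32499509  0.03      ] [ 0.48280715 -0.24374995  0.03      ] 0.08126454761402006 -0.021852245092618627 ctr [ 0.5322073 -0.2854716  0.03     ]
0.10927311197285226 -0.01477007126047325
```

>>> {"method": "drive_tool", "body": {
  "travel": [
    [0,0,0.003],
    [0,0,0.02],
    [0,0,0.06],
    [0,0,0.1],
    [0,0,0.14]
  ],
  "rot": [
    [0,0,0],
    [0,0,0],
    [0,0,0],
    [0,0,0],
    [0,0,0]
  ]
}}

```text
time: 9.4
ee_pos: [0.532, -0.2858, 0.1898]
ee_rot: [-3.141, -0.0, -2.689]
ft_force: [0.0, -0.2, -4.4]
width: 0.0115
```

>>> {"method": "drive_tool", "body": {
  "travel": [
    [-0.005,0.03,0.01],
    [-0.013,0.075,0.01],
    [-0.021,0.12,0.01],
    [-0.029,0.165,0.01],
    [-0.037,0.21,0.01]
  ],
  "rot": [
    [0,0,0],
    [0,0,0],
    [0,0,0.03],
    [0,0,0.07],
    [0,0,0.11]
  ]
}}

```text
time: 10.02
ee_pos: [0.4949, -0.0746, 0.1987]
ee_rot: [-3.141, 0.0, -2.578]
ft_force: [0.4, 0.4, -3.8]
width: 0.0118
```

>>> {"method": "drive_tool", "body": {
  "travel": [
    [-0.005,0.03,0],
    [-0.008,0.05,-0.01],
    [-0.008,0.053,-0.03],
    [-0.008,0.053,-0.03],
    [-0.008,0.053,-0.03]
  ],
  "rot": [
    [0,0,0.02],
    [0,0,0.038],
    [0,0,0.038],
    [0,0,0.038],
    [0,0,0.038]
  ]
}}

```text
time: 10.65
ee_pos: [0.4877, -0.0231, 0.1692]
ee_rot: [-3.141, 0.0, -2.541]
ft_force: [0.5, 0.3, -3.1]
width: 0.0118
```

```bash
python3 - <<'E'
from h import *
s=read_state(); print(s["ee_pos"],s["ee_rot"],s["ft_force"],s["wrist_torque"],s["joint_positions"][5],s["width"])
p=snap("wrist"); sc=snap("scene")
import pickle; pickle.dump((p,sc),open("over.pkl","wb"))
o=np.hstack([p["color"],cv2.resize(sc["color"][130:270,200:320],(240,420*1),interpolation=2)])
cv2.imwrite("pics/over.png",o)
E
```

```text
[ 0.48767925 -0.02307346  0.16916522] [-3.14080609e+00  3.90445548e-04 -2.54111322e+00] [ 0.5162169   0.32107337 -3.0759138 ] [ 0.05562797  0.05547927 -0.03515362] -2.379983697406725 0.01179232993638414
```

View pics/over.png

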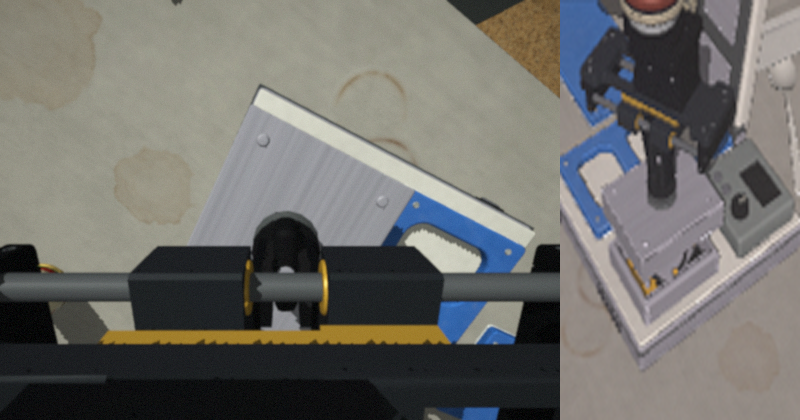

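The held cover's plate edge is parallel to the sealer edge in the wrist view (rivets at (263,139) and (382,202), the same as before lifting). I'll descend by feel.

>>> {"method": "drive_tool", "body": {
  "travel": [
    [0,0.001,-0.015],
    [0,0.001,-0.03],
    [0,0.001,-0.036],
    [0,0.001,-0.04],
    [0,0.001,-0.042]
  ],
  "rot": [
    [0,0,0],
    [0,0,0],
    [0,0,0],
    [0,0,0],
    [0,0,0]
  ]
}}

```text
time: 11.38
ee_pos: [0.4874, -0.0216, 0.1263]
ee_rot: [3.142, -0.0, -2.541]
ft_force: [-0.5, -0.4, -3.8]
width: 0.0117
```

>>> {"method": "drive_tool", "body": {
  "travel": [
    [0,0,-0.003],
    [0,0,-0.006],
    [0,0,-0.009],
    [0,0,-0.011],
    [0,0,-0.011]
  ],
  "rot": [
    [0,0,0],
    [0,0,0],
    [0,0,0],
    [0,0,0],
    [0,0,0]
  ]
}}

```text
time: 12.0
ee_pos: [0.4872, -0.0216, 0.1152]
ee_rot: [3.141, -0.0, -2.541]
ft_force: [0.1, 0.7, -3.5]
width: 0.012
```

```bash
python3 -c "
from h import *
s=read_state(); print(s['ee_pos'],s['ft_force'],s['wrist_torque'])"
```

```text
[ 0.48720567 -0.02159011  0.11522061] [ 0.06505223  0.65445291 -3.51995698] [0.05454743 0.0611069  0.03327251]
```

>>> {"method": "drive_tool", "body": {
  "travel": [
    [0,0,-0.001],
    [0,0,-0.002],
    [0,0,-0.003],
    [0,0,-0.004],
    [0,0,-0.005]
  ],
  "rot": [
    [0,0,0],
    [0,0,0],
    [0,0,0],
    [0,0,0],
    [0,0,0]
  ]
}}

```text
time: 12.62
ee_pos: [0.4873, -0.0216, 0.1103]
ee_rot: [-3.142, -0.0, -2.541]
ft_force: [-0.6, -0.5, -4.7]
width: 0.0117
```

>>> {"method": "drive_tool", "body": {
  "travel": [
    [0,0,-0.001],
    [0,0,-0.002],
    [0,0,-0.003],
    [0,0,-0.004],
    [0,0,-0.004]
  ],
  "rot": [
    [0,0,0],
    [0,0,0],
    [0,0,0],
    [0,0,0],
    [0,0,0]
  ]
}}

```text
time: 13.25
ee_pos: [0.4872, -0.0216, 0.1063]
ee_rot: [3.141, -0.0, -2.541]
ft_force: [0.3, -0.1, -3.6]
width: 0.0118
```

>>> {"method": "drive_tool", "body": {
  "travel": [
    [0,0,-0.001],
    [0,0,-0.0015],
    [0,0,-0.0015]
  ],
  "rot": [
    [0,0,0],
    [0,0,0],
    [0,0,0]
  ]
}}

```text
time: 13.62
ee_pos: [0.4875, -0.0216, 0.1053]
ee_rot: [-3.141, 0.0, -2.541]
ft_force: [-1.9, -0.3, 0.7]
width: 0.0117
```

Contact came at 0.1053, just where home is expected (0.1054), with no stop 6 mm proud. I press by force towards about 19 N.

>>> {"method": "drive_tool", "body": {
  "travel": [
    [0,0,-0.001],
    [0,0,-0.002],
    [0,0,-0.003],
    [0,0,-0.004],
    [0,0,-0.004]
  ],
  "rot": [
    [0,0,0],
    [0,0,0],
    [0,0,0],
    [0,0,0],
    [0,0,0]
  ]
}}

```text
time: 14.25
ee_pos: [0.4876, -0.0216, 0.1019]
ee_rot: [-3.141, 0.0, -2.541]
ft_force: [-5.4, 1.0, 9.1]
width: 0.0121
```

>>> {"method": "drive_tool", "body": {
  "travel": [
    [-0.0005,0,-0.001],
    [-0.001,0,-0.002],
    [-0.001,0,-0.003],
    [-0.001,0,-0.003]
  ],
  "rot": [
    [0,0,0],
    [0,0,0],
    [0,0,0],
    [0,0,0]
  ]
}}

```text
time: 14.75
ee_pos: [0.4876, -0.0217, 0.0998]
ee_rot: [-3.14, 0.002, -2.541]
ft_force: [-5.0, 2.3, 12.9]
width: 0.0118
```

>>> {"method": "drive_tool", "body": {
  "travel": [
    [-0.001,0,-0.001],
    [-0.0015,-0.0005,-0.002],
    [-0.0015,-0.0005,-0.003],
    [-0.0015,-0.0005,-0.003]
  ],
  "rot": [
    [0,0,0],
    [0,0,0],
    [0,0,0],
    [0,0,0]
  ]
}}

```text
time: 15.25
ee_pos: [0.4875, -0.0218, 0.0979]
ee_rot: [-3.139, 0.005, -2.541]
ft_force: [-3.0, 3.5, 17.1]
width: 0.0116
```

```bash
python3 -c "
from h import *
s=read_state(); print(s['ee_pos'],s['ee_rot'],s['ft_force'],s['wrist_torque'])"
```

```text
[ 0.48747844 -0.02175839  0.09792414] [-3.138859    0.00487515 -2.5408016 ] [-3.04185688  3.52322968 17.05487355] [ 0.8855727   0.68250221 -0.03517555]
```

>>> {"method": "drive_tool", "body": {
  "travel": [
    [0,0,-0.0005],
    [0,0,-0.0008],
    [0,0,-0.0008],
    [0,0,-0.0008],
    [0,0,-0.0008]
  ],
  "rot": [
    [0,0,0],
    [0,0,0],
    [0,0,-0.05],
    [0,0,-0.1],
    [0,0,-0.15]
  ]
}}

```text
time: 15.88
ee_pos: [0.4875, -0.0218, 0.0974]
ee_rot: [-3.139, 0.005, -2.692]
ft_force: [-4.8, 4.7, 18.2]
width: 0.0119
```

```bash
python3 -c "
from h import *
s=read_state(); print(s['ee_pos'],s['ee_rot'],s['ft_force'],s['wrist_torque'])"
```

```text
[ 0.48753523 -0.02179123  0.09735049] [-3.13942848  0.00525286 -2.69227933] [-4.78152827  4.66098191 18.18009208] [0.79785657 0.78389619 0.02832039]
```

It turns freely at friction-level torque with 18 N of press. I continue.

>>> {"method": "drive_tool", "body": {
  "travel": [
    [0,0,0],
    [0,0,0],
    [0,0,0],
    [0,0,0],
    [0,0,0]
  ],
  "rot": [
    [0,0,-0.12],
    [0,0,-0.24],
    [0,0,-0.36],
    [0,0,-0.48],
    [0,0,-0.6]
  ]
}}

```text
time: 16.5
ee_pos: [0.4876, -0.0221, 0.0974]
ee_rot: [3.141, 0.006, 2.989]
ft_force: [-3.8, 2.9, 17.5]
width: 0.0116
```

```bash
python3 -c "
from h import *
s=read_state(); print(s['ee_pos'],s['ee_rot'],s['ft_force'],s['wrist_torque'])"
```

```text
[ 0.48758527 -0.02206629  0.0973829 ] [3.14087287 0.00575297 2.98860055] [-3.76817828  2.87971102 17.54437962] [0.63947063 0.78955523 0.01199594]
```

>>> {"method": "drive_tool", "body": {
  "travel": [
    [0,0,0],
    [0,0,0],
    [0,0,0],
    [0,0,0],
    [0,0,0]
  ],
  "rot": [
    [0,0,-0.12],
    [0,0,-0.24],
    [0,0,-0.36],
    [0,0,-0.48],
    [0,0,-0.6]
  ]
}}

```text
time: 17.12
ee_pos: [0.4875, -0.0223, 0.0973]
ee_rot: [3.138, 0.004, 2.389]
ft_force: [-3.5, 1.8, 17.7]
width: 0.0115
```

```bash
python3 -c "
from h import *
s=read_state(); print(s['ee_pos'],s['ee_rot'],s['ft_force'],s['wrist_torque'],2.3885+.6005+3.1416-3.1416-.0)"
```

```text
[ 0.48747498 -0.02233748  0.0973412 ] [3.13829703 0.00444093 2.38863038] [-3.45586819  1.75758526 17.704479  ] [0.35967387 0.90868403 0.04292431] 2.9889999999999994
```

>>> {"method": "drive_tool", "body": {
  "travel": [
    [0,0,0],
    [0,0,0],
    [0,0,0]
  ],
  "rot": [
    [0,0,-0.11],
    [0,0,-0.22],
    [0,0,-0.22]
  ]
}}

```text
time: 17.5
ee_pos: [0.4874, -0.0224, 0.0973]
ee_rot: [3.138, 0.004, 2.171]
ft_force: [-3.6, 1.0, 18.1]
width: 0.0119
```

```bash
python3 -c "
from h import *
s=read_state(); print(s['ee_pos'],s['ee_rot'],s['ft_force'],s['wrist_torque'])"
```

```text
[ 0.48740427 -0.022387    0.09733148] [3.13756607 0.00358094 2.17125521] [-3.64508937  0.989107   18.13279126] [ 0.35344316  0.88805332 -0.01236119]
```

>>> {"method": "drive_tool", "body": {
  "travel": [
    [0,0,0.001],
    [0,0,0.002],
    [0,0,0.003],
    [0,0,0.004],
    [0,0,0.004]
  ],
  "rot": [
    [0,0,0],
    [0,0,0],
    [0,0,0],
    [0,0,0],
    [0,0,0]
  ]
}}

```text
time: 18.12
ee_pos: [0.4873, -0.0224, 0.1006]
ee_rot: [3.137, 0.004, 2.172]
ft_force: [-0.6, 0.8, 11.8]
width: 0.0115
```

```bash
python3 -c "
from h import *
s=read_state(); print(s['ee_pos'],s['ee_rot'],s['ft_force'],s['wrist_torque'])"
```

```text
[ 0.48732476 -0.02235057  0.10060329] [3.13744513 0.00358153 2.17235825] [-0.57322356  0.79558469 11.84328643] [ 0.19798723  0.36818759 -0.06839244]
```

It rises below 6.5 mm depth (about 4.4 now), so the bar is entering the groove. I'll ease up further.

>>> {"method": "drive_tool", "body": {
  "travel": [
    [0,0,0.0008],
    [0,0,0.0016],
    [0,0,0.0024],
    [0,0,0.0024]
  ],
  "rot": [
    [0,0,0],
    [0,0,0],
    [0,0,0],
    [0,0,0]
  ]
}}

```text
time: 18.62
ee_pos: [0.4871, -0.0223, 0.1018]
ee_rot: [3.138, 0.003, 2.172]
ft_force: [5.3, 1.6, 5.0]
width: 0.0121
```

```bash
python3 -c "
from h import *
s=read_state(); print(s['ee_pos'],s['ee_rot'],s['ft_force'],s['wrist_torque'])"
```

```text
[ 0.48714976 -0.0223461   0.10181703] [3.13752649 0.00338771 2.17225548] [5.34455193 1.61940089 4.99187043] [ 0.17848323 -0.94867366 -0.00285968]
```

The force dropped sharply at depth about 3.3 mm, so the bar bears in the detent groove. I'll relax to near zero load and release.

>>> {"method": "drive_tool", "body": {
  "travel": [
    [0.001,0,0.0007],
    [0.0017,0,0.0015],
    [0.0017,0,0.0015]
  ],
  "rot": [
    [0,0,0],
    [0,0,0],
    [0,0,0]
  ]
}}

```text
time: 19.0
ee_pos: [0.4872, -0.0223, 0.1019]
ee_rot: [3.141, 0.001, 2.172]
ft_force: [5.3, -0.2, 0.2]
width: 0.0116
```

>>> {"method": "drive_tool", "body": {
  "travel": [
    [0,0,0],
    [0,0,0],
    [0,0,0],
    [0,0,0],
    [0,0,0]
  ],
  "rot": [
    [0,0,0],
    [0,0,0],
    [0,0,0],
    [0,0,0],
    [0,0,0]
  ],
  "gripper": -0.3
}}

```text
time: 19.62
ee_pos: [0.4864, -0.0221, 0.1019]
ee_rot: [-3.141, -0.0, 2.172]
ft_force: [-0.4, 0.5, 0.1]
width: 0.0303
```

>>> {"method": "drive_tool", "body": {
  "travel": [
    [0,0,0.01],
    [0,0,0.03],
    [0,0,0.06],
    [-0.01,0,0.1],
    [-0.01,0,0.13]
  ],
  "rot": [
    [0,0,0],
    [0,0,0],
    [0,0,0],
    [0,0,0],
    [0,0,0]
  ]
}}

```text
time: 20.25
ee_pos: [0.4766, -0.0222, 0.2346]
ee_rot: [3.14, 0.002, 2.172]
ft_force: [0.3, 0.2, -0.2]
width: 0.0302
```

>>> {"method": "drive_tool", "body": {
  "travel": [
    [0.02,-0.02,0.02],
    [0.03,-0.04,0.03],
    [0.03,-0.04,0.03],
    [0.03,-0.04,0.03]
  ],
  "rot": [
    [0,0,0],
    [0,0,0],
    [0,0,0],
    [0,0,0]
  ]
}}

```text
time: 20.75
ee_pos: [0.506, -0.0617, 0.2617]
ee_rot: [-3.141, -0.001, 2.172]
ft_force: [0.4, 0.5, -0.3]
width: 0.0303
```

```bash
python3 - <<'E'
from h import *
import pickle
p=snap("wrist"); sc=snap("scene"); pickle.dump((p,sc),open("end.pkl","wb"))
o=np.hstack([p["color"],cv2.resize(sc["color"][130:270,200:320],(240,420),interpolation=2)])
cv2.imwrite("pics/end.png",o); print(read_state()["ee_pos"])
E
```

```text
[ 0.50586505 -0.06140743  0.26144761]
```

View pics/end.png

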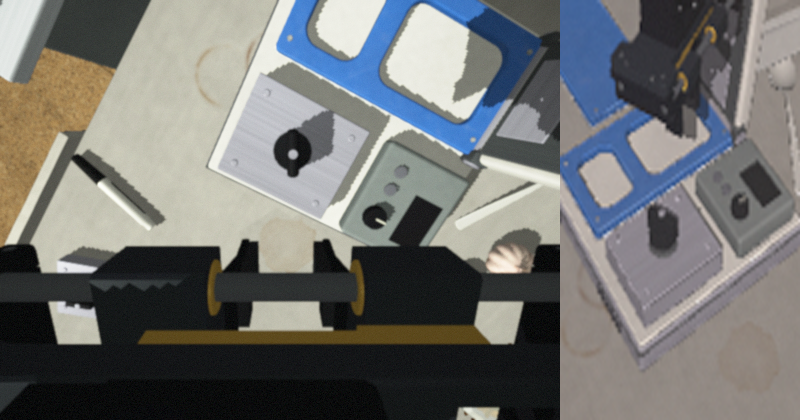

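The cover sits flat and square on the upstand. The wing runs from (292,130) to (293,175) and the rivets are at (268,93), (365,148), (330,206) and (235,162). I'll compare those numbers with the well.

```bash
python3 - <<'E'
from h import *
import pickle
p,_=pickle.load(open("end.pkl","rb"))
c=[(268,93),(365,148),(330,206),(235,162)]
for z in(.084,.090):
    P=np.array([onz(p,*q,z) for q in c]); print(z,P.mean(0).round(4),[np.linalg.norm(P[i]-P[i-1]).round(4) for i in range(4)])
C=[(261,74),(368,134),(323,220),(218,166)]
for z in(.084,.090):
    P=np.array([onz(p,*q,z) for q in C]); d=P[1]-P[0]; e=P[2]-P[1]; print(P.mean(0).round(4),[np.linalg.norm(P[i]-P[i-1]).round(4) for i in range(4)],np.arctan2(d[1],d[0]),np.arctan2(e[1],e[0]))
W=[onz(p,*q,.123) for q in((292,130),(293,175))]; d=W[1]-W[0]; print("wing",np.arctan2(d[1],d[0]), "expected -0.97 or 2.17")
manip.finish_job()
E
```

```text
0.084 [ 0.4964 -0.0207  0.084 ] [np.float64(0.0798), np.float64(0.1175), np.float64(0.0736), np.float64(0.1164)]
0.09 [ 0.4958 -0.0203  0.09  ] [np.float64(0.0784), np.float64(0.1154), np.float64(0.0723), np.float64(0.1143)]
[ 0.4884 -0.0226  0.084 ] [np.float64(0.1052), np.float64(0.1271), np.float64(0.1058), np.float64(0.1321)] 0.1178707805864553 -1.4053552921044836
[ 0.488  -0.0222  0.09  ] [np.float64(0.1034), np.float64(0.1248), np.float64(0.1039), np.float64(0.1297)] 0.11787078058645521 -1.4053552921044843
wing -0.9404535046337777 expected -0.97 or 2.17
the job is handed in; nothing more can be done
```

The larger cover is on the well's upstand, and its wing fastener is pressed, turned a quarter turn clockwise and locked. I handed the job in at about 21 s with the arm clear; the hand-in reported no verdict.

- **Preparing the fastener:** I gripped the cover by its wing. While it was still on the table, I turned the wing about 0.46 rad to match the keeper's slot.
- **Seating:** The cover lowered freely until it touched at the predicted home height (TCP 0.105 m). It did not stop 6 mm proud, so the cross bar had entered the slot.
- **Pressing and turning:** I pressed to about 18 N, or 7.5 mm, well short of the 10 mm bottom. I then turned the wing 1.57 rad clockwise, and torque readings between moves stayed at friction level, under 0.07 N m.
- **Locking:** As I eased up, the fastener rose to a depth of about 3.2 mm and stopped there as the load fell to zero. The locked depth is 3.5 mm.
- **Final picture:** From its corners, the plate's centre is at (0.488, -0.0225), against (0.4875, -0.022) measured for the well. Its yaw is about 0.12–0.17, against 0.13, and the wing's is about -0.94, against -0.97 expected.

**Disagreements:** The check on the plate's rivets gave a centre about 9 mm off and side lengths that don't match the plate, so I put it down to badly picked pixels. The camera angle was also too coarse to confirm the seated height. Both rest on the corner positions and the force feel instead. I did not re-measure the other objects on the table; the only contacts I commanded were with the cover.

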